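Release the key-locked gas stop button and put the key away

ROBOT

A 6-joint arm with a two-finger parallel gripper is mounted at the origin on the work surface. World frame = base frame: x ahead of the robot, y to its left, z up, the work surface at z = 0. Lengths are in m, angles in rad, forces in N, time in s.
With the tool pointing down it reaches from about 0.325 to 0.9 m from the base axis. Payload 3.5 kg.
Tool frame: the origin (TCP) lies on the front face of the gripper's body, between the roots of the fingers; the fingertips stand 73 mm ahead of it and the grasp point (between the pads) lies 54 mm ahead of it; z points along the fingers, y is the line along which they close (so a half turn about z gives the same grasp; the last joint's range is limited). The gripper opens to 85 mm and grips with 20 to 120 N. Pads are 22 mm wide; open, the fingers measure 114 mm over their backs; the gripper's body (76 mm by 85 mm) begins 54 mm behind the grasp point. The pads swing forward as they close: fully open they stand 13 mm farther back than shut.
Start: joints at [1.104, 0.276, -0.026, 1.268, 0, 1.467], TCP at [0.222, 0.584, 0.304] pointing down, gripper open.
Joint ranges: [-3.12, 3.12], [-0.85, 1.88], [-1.08, 1.24], [-1.95, 2.15], [-1.57, 1.53], [-3.14, 3.14]. Speed limits (rad/s): [2.57, 2.57, 3.14, 3.14, 3.14, 3.14].

INTERFACE

Orientations are given as a unit quaternion [w, x, y, z].
In Python, from plant import * gives the robot as it stands.
- The arm moves only by the shell command python3 -m jog 'ROWS' [FORCE]. ROWS is JSON, a list of rows, each a list of 5 numbers: the gripper's target within -1 to 1 (shut at 1, half-way at 0, fully open at -1), then the shift along the tool's x, y, z in mm, then the turn about the tool's z in rad. A call has 1 to 12 rows; each row is the pose to reach, as a shift and turn from the pose commanded when the call began, along the tool's axes at that moment; what a row does not reach only later rows make up. A row lasts 1/8 s, in which the tool goes at most 62.5 mm and 10.7 degrees, less where a joint would pass 70% of its speed; a pose out of reach is approached as far as the arm can. A call with a gripper value outside its range is refused whole. The fingers move at their own pace and stop on an object; FORCE is the grip in N (left out, the last holds). Time passes only in rows, so rows that repeat a pose let the fingers close. It gives the time, the measured TCP pose, the force, the opening and the grip force at its end, in the units of the state.
- state(): the state, without advancing time (a new reading comes with each control period).
- camera(name): name is "scene" or "top" or "wrist"; returns a dict with "color" (400x640x3 uint8, red, green, blue), "intrinsics" (3x3 intrinsics, pixels), "rvec" (rotation vector, rad) and "tvec" (3), from world to camera coordinates, as OpenCV has them. Camera axes: x right, y down, z forward; pixel columns grow to the right and rows downward; lengths in m; the calibration is good to about 2 mm. A picture is of the moment at which its call begins. There is no depth.
- sign_off(): hands the job in; it is judged then, once.
Trained networks look in a picture, given as the dict that the camera call returned (one of the last four; its "shot" number tells which), for a name from the list of things; names that differ only in an ending like _2 or _b are one class to them, and where a whole thing is asked for, a point or a joint stands for the part that bears it (a point fixed in the world has none). Each returns a list of dicts, best first, with "p" (0 to 1); they miss things now and then, are a little off and sometimes report something else, mostly with a low value. They report only what shows in the picture. A call takes as long as a camera call.
- boxes_of(picture, name): "rect" ([left, top, width, height] in pixels, round what is visible of it).
- landmark_of(picture, name): "point" ([row, column] in pixels: a listed point, or the origin of a listed thing).
The state is a dict: "time": time; "q": joint angles; "qd": joint speeds; "tau": joint torques, N m; "ee_pos": TCP position; "orientation": TCP orientation; "contact_force": force on the tool from outside, world axes, zero at the start; "ft_torque": the same for the moment, N m; "finger_gap": finger opening in m; "grip_force": force on a finger pad.
Only numpy, scipy, OpenCV 4.12 (cv2) and the standard library are available. Lean on these libraries where they do the work, as an engineer would, in place of code of your own. Each camera call takes 0.05 s, during which the arm holds its last target. There are 200 camera calls.

TASK

The bench's gas stop button has been pushed in and is latched; its key already stands in the lock in the middle of the button. Turn the key clockwise just until the button lets go and let it come all the way up, turn the key back to where it will come out, draw it out and leave it in the steel tray, with the button up. Feel your way: never force the key, whether turning, pushing or pulling, and leave the glassware, the wash bottle and the balance where they stand.

Things in the scene. Friction and masses are not known exactly. Their poses are not given: they have to be found in the camera images.
- station: Fixed grey and cream control box on the bench, 90 x 90 mm and 70 mm high, origin at the centre of its underside, z up; the red mushroom button (40 mm across) with the key cylinder stands upright at the centre of its top
- lock_face (a point): Centre of the flat top face of the mushroom button, on the lock's vertical axis, 24 mm above the box top while latched down, 32 mm when up. It is the key's entry: a round hole 11 mm wide with one notch, in the box's +x direction
- key_grip (a point): Loose tubular key, 30 g, upright in the lock at the start; the point is the centre of its grey plastic head, a block 28 mm wide (key x), 20 mm thick (key y, the way to grip it) and 32 mm high (key z, up). It lies 26 mm above the button's top face while the key is home (the head's underside clears the button by 10 mm) and 40 mm above the key's tip
- key_tip (a point): Foot of the key's steel shank, 9.5 mm thick, 14 mm deep in the lock. A lug 4 mm wide sticks out 4 mm near it towards key +x. Play in the lock: 0.8 mm sideways, 0.8 mm up, about 0.1 rad of turning either way. Only with the lug at the notch (joint key_plug at 0, as at the start) can the key be lifted out; elsewhere the lug is caught under the collar
- key_plug (a joint): Turn of the lock's core, rad; 0 = where the key comes out (a hard stop), grows clockwise seen from above. It needs about 0.02 N m to turn and stays where it is left. The button lets go somewhere between 0.2 and 1.5 rad, different each time; a hard stop follows 0.1 to 0.2 rad later
- stop_head (a joint): Rise of the mushroom button, m: 0 = latched down, 0.008 = all the way up. When it lets go, a spring lifts it and the key with 8 to 10 N, so a hand that holds the key feels that upward push and must go up with it; only once the button is up can the key be turned back
- tray: Fixed shallow open steel tray, 110 mm (its x) by 160 mm (its y), rim 14 mm high, walls and floor 3 mm thick, origin at the centre of its underside
- balance: Bystander: white laboratory balance, 170 x 140 mm, 62 mm high with a round steel pan, origin at the centre of its underside
- beaker: Bystander: glass beaker, 68 mm across, 90 mm high, origin at the centre of its underside
- flask: Bystander: conical glass flask, 80 mm across at the foot, 118 mm high, origin at the centre of its underside
- wash_bottle: Bystander: white wash bottle with a bent spout, 66 mm across, 190 mm high, origin at the centre of its underside

How it is judged:
By the outcome, as a careful person would: the job done as asked, in the order asked, and still so for the second after the job is handed in, with the robot touching nothing.
It also fails if it takes over 72 s, if anything falls off the work surface, if the arm or the gripper's body presses on something with over 40 N, if the wrist force passes 120 N, or if a joint passes its speed limit or range.

## Working session

There is one attempt and no reset: what is moved stays moved. The work goes in short steps, Python scripts to look and compute and a shell command to move; the robot and the scene stay as the last step left them, time stands still between calls to the robot, and variables do not carry over. Pictures are saved under pics/ and viewed, at most 10 in all, crops included, and the job is handed in when it is done.

```bash
mkdir -p pics; ls; cat > h.py <<'E'
from plant import *
import numpy as np, cv2
from scipy.spatial.transform import Rotation as R
from scipy.optimize import least_squares
def proj(c,P): return cv2.projectPoints(np.array(P,float).reshape(-1,3),c["rvec"],c["tvec"],c["intrinsics"],None)[0].reshape(-1,2)
def ray(c,uv):
    M=cv2.Rodrigues(np.array(c["rvec"],float))[0]; K=np.array(c["intrinsics"])
    d=M.T@np.linalg.inv(K)@np.array([uv[0],uv[1],1.]); return -M.T@np.array(c["tvec"]).ravel(), d/np.linalg.norm(d)
def tri(obs):
    A=np.zeros((3,3));b=np.zeros(3)
    for c,uv in obs:
        o,d=ray(c,uv);P=np.eye(3)-np.outer(d,d);A+=P;b+=P@o
    x=np.linalg.solve(A,b)
    return x,[np.linalg.norm(proj(c,x)[0]-uv).round(1) for c,uv in obs]
def atz(c,uv,z):
    o,d=ray(c,uv); return o+d*(z-o[2])/d[2]
def save(c,n): cv2.imwrite(f"pics/{n}.png",cv2.cvtColor(c["color"],cv2.COLOR_RGB2BGR))
E
python3 - <<'E'
from h import *
np.set_printoptions(precision=4,suppress=True)
s=camera("scene");t=camera("top");w=camera("wrist")
save(s,"s0");save(t,"t0");
im=np.hstack([s["color"],t["color"]]);
for n in ["station","lock_face","key_grip","key_tip","tray","balance","beaker","flask","wash_bottle"]:
    obs=[];
    for nm,c in (("s",s),("t",t),("w",w)):
        l=landmark_of(c,n)
        if l:
            p=l[0]; uv=np.array(p["point"][::-1],float); print(n,nm,round(p["p"],2),uv)
            if p["p"]>.4: obs.append((c,uv))
    if len(obs)>1: print("   ",*tri(obs))
print(state())
E
```

```text
pics
station s 0.8 [284.7 231.2]
station t 0.9 [349.  232.8]
    [ 0.5558 -0.0584 -0.0099] [np.float64(1.0), np.float64(0.8)]
lock_face s 0.72 [286.1 194.4]
lock_face t 0.63 [349.8 228.6]
    [ 0.5521 -0.0511  0.093 ] [np.float64(2.1), np.float64(1.7)]
key_grip s 0.73 [284.5 184.9]
key_grip t 0.64 [347.8 229. ]
    [ 0.5471 -0.0484  0.114 ] [np.float64(0.2), np.float64(0.1)]
key_tip s 0.6 [282.9 198.3]
key_tip t 0.69 [349.8 232.1]
    [ 0.5449 -0.0549  0.0771] [np.float64(0.8), np.float64(0.6)]
tray s 0.82 [189.9 231.4]
tray t 0.55 [425.2 246.6]
    [ 0.518  -0.2649  0.0002] [np.float64(2.3), np.float64(1.8)]
balance s 0.79 [401.9 181.6]
balance t 0.63 [234.2 264. ]
    [0.465  0.2548 0.0043] [np.float64(0.7), np.float64(0.6)]
beaker s 0.77 [356.1 290.9]
beaker t 0.73 [311.9 162.8]
    [0.7557 0.0472 0.0002] [np.float64(0.8), np.float64(0.5)]
flask s 0.87 [264.4 290.1]
flask t 0.59 [233.8 262.8]
    [ 0.5187  0.0804 -0.1685] [np.float64(80.8), np.float64(67.5)]
wash_bottle s 0.71 [504.3 265.9]
wash_bottle t 0.87 [203.9 157. ]
    [0.7681 0.3558 0.0038] [np.float64(0.1), np.float64(0.1)]
{'time': 1.5, 'q': array([ 1.1036,  0.2764, -0.0264,  1.268 , -0.    ,  1.4674]), 'qd': array([-0.0005, -0.0031, -0.0006,  0.0004, -0.001 ,  0.0006]), 'tau': array([  0.0007, -44.5484,  29.5549,   0.0011,   0.    ,  -0.    ]), 'ee_pos': array([0.2224, 0.5841, 0.3039]), 'orientation': array([-0.    ,  0.1809,  0.9835, -0.    ]), 'contact_force': array([ 0.5764, -0.647 ,  0.4799]), 'ft_torque': array([0.0384, 0.0117, 0.0447]), 'grip_force': 0.0, 'finger_gap': 0.08574729826750625}
```

View pics/s0.png

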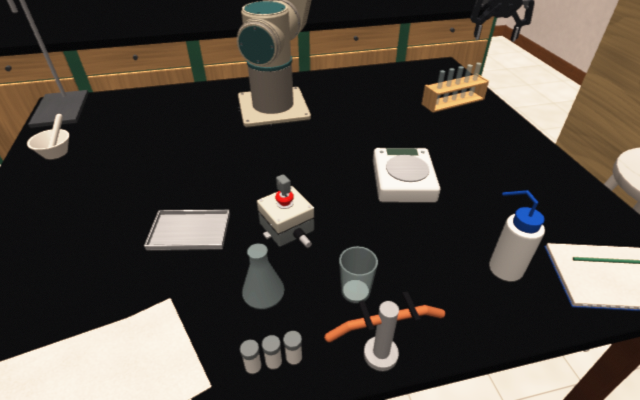

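View pics/t0.png

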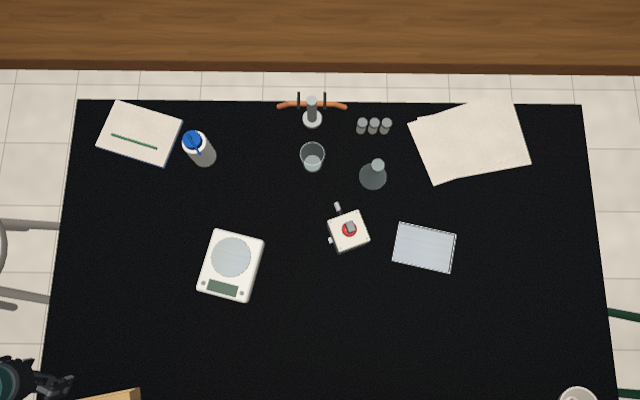

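The scene view shows the station at about (285,215) with the key head at (284,184). The tray is at (190,230), with the flask and beaker near the camera. In the top view the station is at (349,231) and turned about 20°, with the tray at (425,247). Next I'll move above the key for a wrist view.

```bash
python3 -m jog '[[-1,-44,-40,0,0],[-1,-88,-80,0,0],[-1,-132,-120,0,0],[-1,-176,-160,0,0],[-1,-220,-200,0,0],[-1,-264,-240,0,0],[-1,-308,-280,0,0],[-1,-352,-320,0,0],[-1,-396,-360,0,0],[-1,-440,-400,0,0],[-1,-484,-440,0,0],[-1,-524,-480,0,0]]' 30
python3 -m jog '[[-1,0,0,0,0],[-1,0,0,0,0]]'
python3 - <<'E'
from h import *
np.set_printoptions(precision=4,suppress=True)
w=camera("wrist"); save(w,"w1"); print(state()["ee_pos"],state()["orientation"])
for n in ["station","lock_face","key_grip","key_tip","tray","flask"]:
    l=landmark_of(w,n)
    if l: p=l[0]; uv=np.array(p["point"][::-1],float); z={"station":0,"lock_face":.094,"key_grip":.12,"key_tip":.08,"tray":0,"flask":0}[n]; print(n,round(p["p"],2),uv,atz(w,uv,z))
print(ray(w,(320,200)))
E
```

```text
time: 3.0
ee_pos: [0.5422, -0.053, 0.3042]
orientation: [0.0, 0.181, 0.983, 0.0]
contact_force: [0.8, 0.6, 1.1]
finger_gap: 0.0852
grip_force: 0.0
time: 3.25
ee_pos: [0.5409, -0.0508, 0.3037]
orientation: [-0.001, 0.181, 0.983, 0.0]
contact_force: [0.2, 0.0, -0.1]
finger_gap: 0.0854
grip_force: 0.0
[ 0.5407 -0.0502  0.3038] [-0.0005  0.1806  0.9836  0.0002]
station 0.74 [326.1 174.7] [ 0.5528 -0.0539  0.    ]
lock_face 0.97 [329.1 196.8] [ 0.5522 -0.0513  0.094 ]
key_grip 0.73 [326.8 205.9] [ 0.5513 -0.0534  0.12  ]
key_tip 0.86 [329.1 193.7] [ 0.5534 -0.0515  0.08  ]
tray 0.91 [157.5 203.7] [ 0.5127 -0.2616  0.    ]
(array([ 0.4688, -0.0243,  0.3749]), array([ 0.2821, -0.1217, -0.9516]))
```

View pics/w1.png

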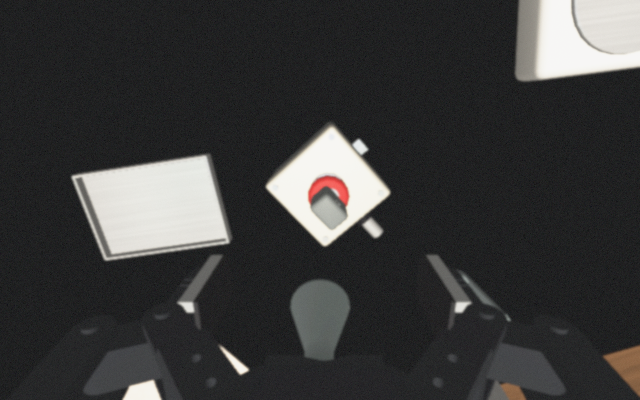

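The wrist view shows the box top with corners near (332,125), (390,192), (325,246) and (266,187). The key head is at (328,208), the tray is on the left, and the flask is at (320,310), just beyond the box. I'll crop in to measure the head's yaw.

```bash
python3 - <<'E'
from h import *
np.set_printoptions(precision=4,suppress=True)
w=camera("wrist"); c=w["color"][110:260,250:410]
cv2.imwrite("pics/w1c.png",cv2.cvtColor(cv2.resize(c,(800,750)[:1]+(750,),interpolation=cv2.INTER_CUBIC)[:600],cv2.COLOR_RGB2BGR)[:,:])
P=np.array([atz(w,p,.07) for p in [(332,125),(390,192),(325,246),(266,187)]]);print(P,P.mean(0))
for i in range(4): d=P[(i+1)%4]-P[i];print(np.degrees(np.arctan2(d[1],d[0])),np.linalg.norm(d))
s=camera("scene");t=camera("top")
for n in ["flask"]:
    for cc in(s,t): print([(l["p"],atz(cc,l["point"][::-1],0)) for l in landmark_of(cc,n)])
g=w["color"].astype(int)
m=((abs(g[...,0]-g[...,1])<25)&(g.sum(2)<450)&(g.sum(2)>180)).astype(np.uint8); 
for p in [(160,110)]: pass
print(g[195:235:4,328], g[215,305:355:4])
E
```

```text
[[ 0.495  -0.0257  0.07  ]
 [ 0.5766  0.0055  0.07  ]
 [ 0.609  -0.076   0.07  ]
 [ 0.5281 -0.1078  0.07  ]] [ 0.5522 -0.051   0.07  ]
20.91178383981231 0.08741732732403698
-68.33885476255256 0.08761547022653383
-158.54275664142907 0.08693232737590782
111.97082915893186 0.08845067487956557
[(0.6, array([ 0.7095, -0.1248, -0.    ]))]
[(0.51, array([0.7614, 0.0469, 0.    ]))]
[[103 105 101]
 [165 167 159]
 [190 191 183]
 [189 190 182]
 [188 190 183]
 [185 186 179]
 [182 183 177]
 [179 182 173]
 [177 179 168]
 [245 244 236]] [[246 245 238]
 [246 244 237]
 [240 236 225]
 [171 172 164]
 [184 184 178]
 [184 186 178]
 [183 184 177]
 [182 185 178]
 [178 181 173]
 [171 173 165]
 [147 147 139]
 [245 244 237]
 [245 244 235]]
```

View pics/w1c.png

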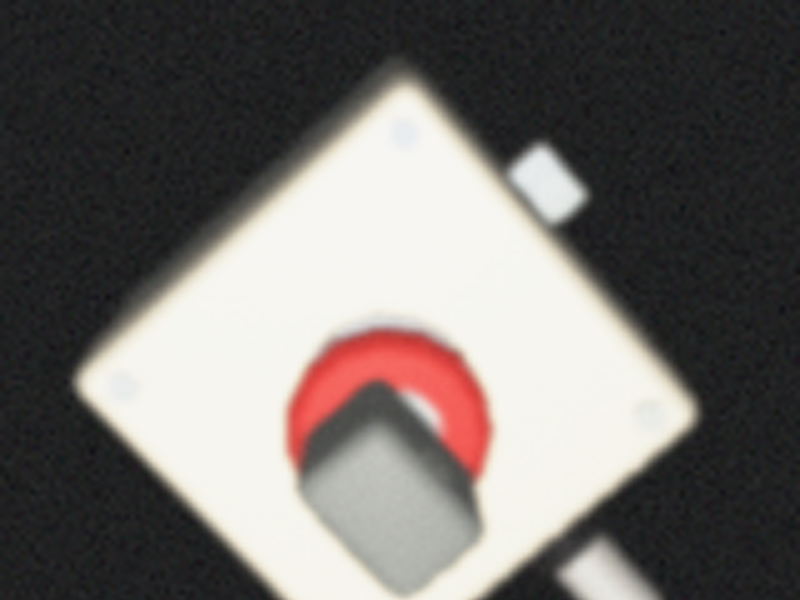

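The crop shows the head top at about (391,508), with its long side parallel to the box edge at world yaw ≈21.5°. The key is upright, and the lock axis is near (0.552,-0.051).

```bash
python3 -c "
from h import *
print(state()['q'])"
python3 -m jog '[[-1,-5,2,10,-0.18],[-1,-11,3,20,-0.36],[-1,-11,3,30,-0.54],[-1,-11,3,40,-0.738],[-1,-11,3,40,-0.738],[-1,-11,3,40,-0.738]]'
cat > look.py <<'E'
from h import *
np.set_printoptions(precision=4,suppress=True)
import sys
w=camera("wrist"); save(w,sys.argv[1]); S=state(); print(S["ee_pos"],S["q"]); Rm=R.from_quat(S["orientation"],scalar_first=True).as_matrix(); print(Rm)
for n,z in [("lock_face",.094),("key_grip",.12),("key_tip",.08)]:
    for c in (w,camera("top"),camera("scene")):
        for p in landmark_of(c,n)[:1]: print(n,round(p["p"],2),p["point"],atz(c,p["point"][::-1],z))
E
python3 look.py w2
```

```text
[-2.12384653e-01  1.32577023e-01 -2.04144661e-01  1.23402410e+00
 -2.83788309e-05  1.51061010e-01]
time: 4.6
ee_pos: [0.5529, -0.0521, 0.2643]
orientation: [0.0, -0.185, 0.983, -0.0]
contact_force: [-0.2, -0.2, -0.6]
finger_gap: 0.0852
grip_force: 0.0
[ 0.553  -0.0521  0.2645] [-0.2104  0.1777 -0.2364  1.1558  0.     -0.5825]
[[-0.9316 -0.3636  0.0009]
 [-0.3636  0.9316 -0.0002]
 [-0.0008 -0.0005 -1.    ]]
lock_face 0.88 [200.2, 323.7] [ 0.554  -0.0528  0.094 ]
lock_face 0.62 [194.2, 287.2] [ 0.5541 -0.0447  0.094 ]Traceback (most recent call last):
  File "look.py", line 7, in <module>
    for p in landmark_of(c,n)[:1]: print(n,round(p["p"],2),p["point"],atz(c,p["point"][::-1],z))
             ~~~~~~~~~~~^^^^^
ValueError: only the last four pictures can be asked about
```

View pics/w2.png

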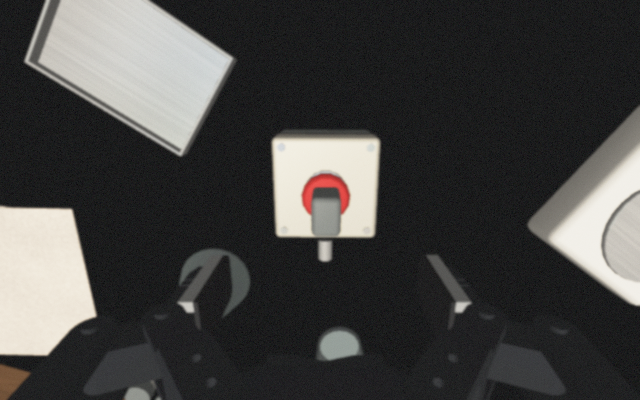

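The box is now square to the tool, with corners near (273,139), (380,138), (376,237) and (278,237). The head is at columns 312–340. The flask and beaker are well clear of the fingers.

```bash
python3 - <<'E'
from h import *
np.set_printoptions(precision=4,suppress=True)
w=camera("wrist");g=w["color"].astype(int);S=state();Rm=R.from_quat(S["orientation"],scalar_first=True).as_matrix()
m=((g.min(2)>200)).astype(np.uint8); m[:,:250]=0;m[:,400:]=0;m[:125]=0;m[243:]=0
cn=max(cv2.findContours(m,0,2)[0],key=cv2.contourArea)
P=np.array([atz(w,p[0],.07) for p in cv2.convexHull(cn)])[:,:2].astype(np.float32)
r=cv2.minAreaRect(P*1000);print("box",r)
m=((g.max(2)<200)&(g.min(2)>120)&(g.max(2)-g.min(2)<25)).astype(np.uint8); m[:,:300]=0;m[:,350:]=0;m[:195]=0;m[240:]=0
cn=max(cv2.findContours(cv2.morphologyEx(m,2,np.ones((3,3))),0,2)[0],key=cv2.contourArea);print(cv2.boundingRect(cn))
P=np.array([atz(w,p[0],.136) for p in cv2.convexHull(cn)])[:,:2].astype(np.float32)
r2=cv2.minAreaRect(P*1000);print("head top",r2)
for c in (r[0],r2[0]): print("shift xy", (Rm.T@np.array([c[0]/1000-S["ee_pos"][0],c[1]/1000-S["ee_pos"][1],0]))*1000)
for c in (w,camera("top"),camera("scene")):
  for n,z in [("key_grip",.12),("key_tip",.08)]:
        for p in landmark_of(c,n)[:1]: print(n,round(p["p"],2),p["point"],atz(c,p["point"][::-1],z))
E
```

```text
box ((551.6875, -52.62277603149414), (84.26209259033203, 84.9983139038086), 20.868404388427734)
(311, 200, 30, 37)
head top ((552.5029296875, -51.889190673828125), (25.67990493774414, 19.549583435058594), 21.375032424926758)
shift xy [ 1.1379 -0.119  -0.0002]
shift xy [ 0.1109  0.2661 -0.0001]
key_grip 0.88 [210.4, 325.1] [ 0.5527 -0.052   0.12  ]
key_tip 0.87 [194.0, 328.7] [ 0.5515 -0.0492  0.08  ]
key_grip 0.48 [185.2, 286.0] [ 0.5563 -0.0462  0.12  ]
key_tip 0.58 [201.8, 283.3] [ 0.5599 -0.0547  0.08  ]
```

```bash
python3 -m jog '[[-1,0.5,0,40,0],[-1,0.5,0,65,0],[-1,0.5,0,80,0],[-1,0.5,0,87,0],[-1,0.5,0,87,0],[-1,0.5,0,87,0],[-1,0.5,0,87,0]]' 20
python3 -m jog '[[0,0,0,0,0],[0,0,0,0,0],[0,0,0,0,0],[0.3,0,0,0,0],[0.3,0,0,0,0],[0.4,0,0,0,0],[0.4,0,0,0,0]]' 20
python3 -m jog '[[0.55,0,0,0,0],[0.65,0,0,0,0],[0.75,0,0,0,0],[0.85,0,0,0,0],[0.85,0,0,0,0],[0.85,0,0,0,0]]' 20
```

```text
time: 6.32
ee_pos: [0.5528, -0.0524, 0.1779]
orientation: [0.001, -0.186, 0.983, -0.0]
contact_force: [0.0, -0.7, 0.1]
finger_gap: 0.085
grip_force: 0.0
time: 7.2
ee_pos: [0.5522, -0.0522, 0.1769]
orientation: [-0.0, -0.186, 0.983, 0.0]
contact_force: [0.2, -0.3, 0.5]
finger_gap: 0.0254
grip_force: 0.0
time: 7.95
ee_pos: [0.5521, -0.0521, 0.1769]
orientation: [-0.0, -0.186, 0.983, 0.0]
contact_force: [-0.2, 0.4, -0.2]
finger_gap: 0.0196
grip_force: 19.7
```

```bash
cat > st.py <<'E'
from plant import *
import numpy as np
s=state(); print("F",s["contact_force"].round(2),"T",s["ft_torque"].round(3),"gap",round(s["finger_gap"],4),"z",round(s["ee_pos"][2],4))
E
python3 st.py
python3 -m jog '[[1,0,0,0,0.05],[1,0,0,0,0.1],[1,0,0,0,0.1],[1,0,0,0,0.1]]' 25 >/dev/null; python3 st.py
python3 -m jog '[[1,0,0,0,0.05],[1,0,0,0,0.1],[1,0,0,0,0.1],[1,0,0,0,0.1]]' >/dev/null; python3 st.py
```

```text
F [-0.18  0.37 -0.16] T [0.34  0.142 0.017] gap 0.0196 z 0.1769
F [-1.09  4.08  0.66] T [0.865 0.139 0.062] gap 0.0194 z 0.1769
F [-1.59  5.25  2.15] T [1.226 0.161 0.046] gap 0.0196 z 0.1769
```

```bash
python3 -m jog '[[1,0,0.4,0,0],[1,0,0.4,0,0],[1,0,0.4,0,0]]' >/dev/null; python3 st.py
python3 -m jog '[[1,0,0.4,0,0],[1,0,0.4,0,0],[1,0,0.4,0,0]]' >/dev/null; python3 st.py
```

```text
F [-0.86  4.86  0.41] T [1.239e+00 2.070e-01 1.000e-03] gap 0.0197 z 0.1769
F [0.04 5.14 1.42] T [1.195 0.11  0.041] gap 0.0193 z 0.1769
```

```bash
for i in 1; do python3 -m jog '[[1,0,0,0,0.03],[1,0,0,0,0.06],[1,0,0,0,0.06]]' >/dev/null; python3 st.py; done
python3 -m jog '[[1,0,0,0,0.03],[1,0,0,0,0.06],[1,0,0,0,0.06]]' >/dev/null; python3 st.py
```

```text
F [-0.38  4.73  1.82] T [1.2   0.087 0.038] gap 0.0198 z 0.1769
F [-0.46  4.37  1.44] T [0.894 0.141 0.036] gap 0.0194 z 0.1769
```

```bash
cat >> st.py <<'E'
import sys
f=s["contact_force"]; sys.exit(int(abs(f[2])>4.5 or np.hypot(f[0],f[1])>7 or abs(s["ft_torque"][2])>.12))
E
python3 -m jog '[[1,0,0,0,0.03],[1,0,0,0,0.06],[1,0,0,0,0.06]]' >/dev/null; python3 st.py &&
python3 -m jog '[[1,0,0,0,0.03],[1,0,0,0,0.06],[1,0,0,0,0.06]]' >/dev/null && python3 st.py &&
python3 -m jog '[[1,0,0,0,0.03],[1,0,0,0,0.06],[1,0,0,0,0.06]]' >/dev/null && python3 st.py &&
python3 -m jog '[[1,0,0,0,0.03],[1,0,0,0,0.06],[1,0,0,0,0.06]]' >/dev/null && python3 st.py
```

```text
F [-1.42  3.64  0.87] T [0.682 0.187 0.056] gap 0.0195 z 0.1769
F [-0.72  3.28  0.59] T [0.705 0.244 0.018] gap 0.0201 z 0.1769
F [-1.52  3.58  1.21] T [ 0.759  0.196 -0.046] gap 0.02 z 0.1769
F [-0.81  3.55  0.51] T [0.765 0.128 0.028] gap 0.0196 z 0.1769
```

```bash

python3 -m jog '[[1,0,0,0,0.03],[1,0,0,0,0.06],[1,0,0,0,0.06]]' >/dev/null; python3 st.py &&
python3 -m jog '[[1,0,0,0,0.03],[1,0,0,0,0.06],[1,0,0,0,0.06]]' >/dev/null && python3 st.py &&
python3 -m jog '[[1,0,0,0,0.03],[1,0,0,0,0.06],[1,0,0,0,0.06]]' >/dev/null && python3 st.py &&
python3 -m jog '[[1,0,0,0,0.03],[1,0,0,0,0.06],[1,0,0,0,0.06]]' >/dev/null && python3 st.py &&
python3 -m jog '[[1,0,0,0,0.03],[1,0,0,0,0.06],[1,0,0,0,0.06]]' >/dev/null && python3 st.py
```

```text
F [-0.16  3.5   0.82] T [0.827 0.037 0.071] gap 0.0194 z 0.1769
F [0.02 3.85 0.19] T [ 0.912 -0.025  0.031] gap 0.0198 z 0.1769
F [-0.69  3.08 -0.23] T [ 0.796 -0.033 -0.037] gap 0.0196 z 0.177
F [-0.67  3.37 -0.58] T [ 0.805 -0.125  0.056] gap 0.0198 z 0.177
F [0.72 3.42 0.55] T [ 0.808 -0.245  0.014] gap 0.0197 z 0.177
```

```bash

python3 -m jog '[[1,0.2,0.4,0,0.03],[1,0.2,0.4,0,0.06],[1,0.2,0.4,0,0.06]]' >/dev/null; python3 st.py &&
python3 -m jog '[[1,0.2,0.4,0,0.03],[1,0.2,0.4,0,0.06],[1,0.2,0.4,0,0.06]]' >/dev/null && python3 st.py &&
python3 -m jog '[[1,0,0,0,0.03],[1,0,0,0,0.06],[1,0,0,0,0.06]]' >/dev/null && python3 st.py &&
python3 -m jog '[[1,0,0,0,0.03],[1,0,0,0,0.06],[1,0,0,0,0.06]]' >/dev/null && python3 st.py
```

```text
F [ 2.41  2.26 -0.7 ] T [ 0.693 -0.446  0.053] gap 0.0195 z 0.177
F [3.   3.02 0.2 ] T [ 0.527 -0.551  0.002] gap 0.0197 z 0.177
F [2.38 1.12 0.05] T [ 0.5   -0.479  0.035] gap 0.0197 z 0.177
F [1.69 1.09 2.25] T [ 0.264 -0.175  0.013] gap 0.0197 z 0.1772
```

```bash

python3 -m jog '[[1,0,0,0,0],[1,0,0,0,0]]' >/dev/null; python3 st.py &&
python3 -m jog '[[1,0,0,0,0.03],[1,0,0,0,0.03],[1,0,0,0,0.03]]' >/dev/null && python3 st.py
```

```text
F [-0.55  0.48  4.11] T [0.131 0.002 0.027] gap 0.0197 z 0.1771
F [-0.34  0.63  5.59] T [0.143 0.144 0.018] gap 0.0193 z 0.1773
```

```bash

python3 -m jog '[[1,0,0,0,0],[1,0,0,0,0],[1,0,0,0,0]]' >/dev/null; python3 st.py
python3 -m jog '[[1,0,0,-1,0],[1,0,0,-2,0],[1,0,0,-2,0]]' >/dev/null; python3 st.py
```

```text
F [-0.56  0.78  5.86] T [0.132 0.114 0.001] gap 0.0193 z 0.1773
F [-2.61 -0.44  8.21] T [-0.042  0.38   0.001] gap 0.0198 z 0.1797
```

```bash

python3 -m jog '[[1,0,0,-1,0],[1,0,0,-2,0],[1,0,0,-3,0],[1,0,0,-3,0],[1,0,0,-3,0]]' >/dev/null; python3 st.py
python3 -m jog '[[1,0,0,-1,0],[1,0,0,-2,0],[1,0,0,-2,0],[1,0,0,-2,0]]' >/dev/null; python3 st.py
python3 -m jog '[[1,0,0,-0.5,0],[1,0,0,-0.5,0],[1,0,0,-0.5,0]]' >/dev/null; python3 st.py
```

```text
F [-0.68 -0.32  7.83] T [-0.028  0.272 -0.03 ] gap 0.0195 z 0.1825
F [-0.66 -1.6   5.1 ] T [-0.369  0.217  0.039] gap 0.0194 z 0.184
F [-0.95 -2.01  1.55] T [-0.435  0.116 -0.018] gap 0.0197 z 0.184
```

```bash

python3 -m jog '[[1,0,0,-0.4,0],[1,0,0,-0.4,0],[1,0,0,-0.4,0]]' >/dev/null; python3 st.py
python3 -m jog '[[1,0,0,0,0],[1,0,0,0,0],[1,0,0,0,0]]' >/dev/null; python3 st.py
```

```text
F [-1.37 -1.58 -0.76] T [-0.206  0.278 -0.026] gap 0.0198 z 0.1843
F [-1.68 -1.13 -0.64] T [-0.279  0.366 -0.066] gap 0.0194 z 0.1847
```

```bash

python3 -m jog '[[1,0,0,-0.2,0],[1,0,0,-0.2,0],[1,0,0,-0.2,-0.1],[1,0,0,-0.2,-0.1],[1,0,0,-0.2,-0.1]]' >/dev/null; python3 st.py &&
python3 -m jog '[[1,0,0,0,-0.05],[1,0,0,0,-0.1],[1,0,0,0,-0.1]]' >/dev/null && python3 st.py &&
python3 -m jog '[[1,0,0,0,-0.05],[1,0,0,0,-0.1],[1,0,0,0,-0.1]]' >/dev/null && python3 st.py &&
python3 -m jog '[[1,0,0,0,-0.05],[1,0,0,0,-0.1],[1,0,0,0,-0.1]]' >/dev/null && python3 st.py
```

```text
F [-1.2  -1.18 -0.34] T [-0.368  0.481 -0.004] gap 0.0197 z 0.1849
F [-1.6  -1.03 -2.41] T [-0.334  0.406 -0.037] gap 0.0197 z 0.185
F [-1.72 -1.33 -2.2 ] T [-0.434  0.383  0.008] gap 0.0199 z 0.185
F [-1.07 -2.25 -2.17] T [-0.514  0.332 -0.11 ] gap 0.0191 z 0.185
```

```bash

python3 -m jog '[[1,0,0,0.3,-0.05],[1,0,0,0.3,-0.1],[1,0,0,0.3,-0.1]]' >/dev/null; python3 st.py &&
python3 -m jog '[[1,0,0,0,-0.05],[1,0,0,0,-0.1],[1,0,0,0,-0.1]]' >/dev/null && python3 st.py &&
python3 -m jog '[[1,0,0,0,-0.05],[1,0,0,0,-0.1],[1,0,0,0,-0.1]]' >/dev/null && python3 st.py &&
python3 -m jog '[[1,0,0,0,-0.05],[1,0,0,0,-0.1],[1,0,0,0,-0.1]]' >/dev/null && python3 st.py &&
python3 -m jog '[[1,0,0,0,-0.05],[1,0,0,0,-0.1],[1,0,0,0,-0.1]]' >/dev/null && python3 st.py
```

```text
F [-1.05 -2.79 -1.51] T [-0.446  0.243  0.039] gap 0.0195 z 0.1849
F [-1.09 -1.62 -1.46] T [-0.526  0.195  0.029] gap 0.0196 z 0.1849
F [-0.21 -2.29 -0.44] T [-0.505  0.168  0.006] gap 0.0196 z 0.185
F [-0.8  -2.92 -1.48] T [-0.594  0.092  0.028] gap 0.0196 z 0.185
F [ 0.35 -2.09 -0.27] T [-0.643  0.138 -0.037] gap 0.0198 z 0.185
```

```bash

python3 -m jog '[[1,0,-0.3,0,-0.05],[1,0,-0.3,0,-0.1],[1,0,-0.3,0,-0.1]]' >/dev/null; python3 st.py &&
python3 -m jog '[[1,0,0,0,-0.05],[1,0,0,0,-0.1],[1,0,0,0,-0.1]]' >/dev/null && python3 st.py &&
python3 -m jog '[[1,0,0,0,-0.03],[1,0,0,0,-0.03],[1,0,0,0,-0.03]]' >/dev/null && python3 st.py &&
python3 -m jog '[[1,0,0,0,-0.03],[1,0,0,0,-0.03],[1,0,0,0,-0.03]]' >/dev/null && python3 st.py &&
python3 -m jog '[[1,0,0,0,-0.03],[1,0,0,0,-0.03],[1,0,0,0,-0.03]]' >/dev/null && python3 st.py
```

```text
F [ 0.21 -2.29  0.3 ] T [-0.473  0.069 -0.013] gap 0.0198 z 0.1849
F [ 0.81 -2.21  0.13] T [-0.495 -0.059 -0.019] gap 0.0196 z 0.1849
F [ 0.93 -1.92  0.12] T [-0.574 -0.236 -0.042] gap 0.0197 z 0.1849
F [ 2.18 -4.44 -0.74] T [-0.654 -0.56  -0.081] gap 0.0195 z 0.1849
F [ 3.49 -3.82 -0.11] T [-0.927 -0.797 -0.047] gap 0.0194 z 0.1849
```

```bash

python3 -m jog '[[1,0,0,0,0.04],[1,0,0,0,0.08],[1,0,0,0,0.08],[1,0,0,0,0.08]]' >/dev/null; python3 st.py &&
python3 -m jog '[[1,0,0,-0.5,0],[1,0,0,-0.5,0],[1,0,0,-0.5,0]]' >/dev/null && python3 st.py &&
python3 -m jog '[[1,0,0,-0.5,0],[1,0,0,-0.5,0],[1,0,0,-0.5,0]]' >/dev/null && python3 st.py &&
python3 -m jog '[[1,0,0,-0.5,0],[1,0,0,-0.5,0],[1,0,0,-0.5,0]]' >/dev/null && python3 st.py
```

```text
F [ 1.28 -3.17  1.23] T [-0.816 -0.522 -0.042] gap 0.0197 z 0.1848
F [ 1.6  -3.72 -0.37] T [-0.979 -0.389 -0.024] gap 0.0199 z 0.185
F [ 1.75 -4.04 -1.91] T [-1.081 -0.296  0.006] gap 0.0197 z 0.1855
F [ 0.73 -3.6  -0.38] T [-0.988 -0.206 -0.   ] gap 0.0197 z 0.1862
```

```bash

python3 -m jog '[[1,0,-0.6,-0.5,0],[1,0,-0.6,-0.5,0],[1,0,-0.6,-0.5,0]]' >/dev/null; python3 st.py &&
python3 -m jog '[[1,0,0,-0.5,0],[1,0,0,-1,0],[1,0,0,-1,0]]' >/dev/null && python3 st.py &&
python3 -m jog '[[1,0,0,-0.5,0],[1,0,0,-1,0],[1,0,0,-1,0]]' >/dev/null && python3 st.py &&
python3 -m jog '[[1,0,0,-1,0],[1,0,0,-2,0],[1,0,0,-2,0]]' >/dev/null && python3 st.py
```

```text
F [ 0.76 -1.71 -0.63] T [-0.468 -0.097 -0.01 ] gap 0.0195 z 0.1867
F [ 0.59 -0.14 -0.63] T [-0.127 -0.038 -0.038] gap 0.0195 z 0.1877
F [ 0.08 -0.16 -1.02] T [ 0.026  0.032 -0.053] gap 0.0197 z 0.1887
F [-0.04  0.95 -0.  ] T [-0.037  0.003  0.019] gap 0.0197 z 0.1909
```

Clean: the key is coming out freely. I'll continue and then check it.

```bash

python3 -m jog '[[1,0,0,-1,0],[1,0,0,-2,0],[1,0,0,-3,0],[1,0,0,-3,0]]' >/dev/null && python3 st.py &&
python3 -m jog '[[1,0,0,-1,0],[1,0,0,-3,0],[1,0,0,-5,0],[1,0,0,-5,0]]' >/dev/null && python3 st.py &&
python3 -m jog '[[1,0,0,-3,0],[1,0,0,-10,0],[1,0,0,-25,0],[1,0,0,-50,0],[1,0,0,-80,0],[1,0,0,-80,0],[1,0,0,-80,0]]' >/dev/null && python3 st.py
python3 - <<'E'
from h import *
np.set_printoptions(precision=4,suppress=True)
S=state();Rm=R.from_quat(S["orientation"],scalar_first=True).as_matrix();print(S["ee_pos"],S["q"])
w=camera("wrist");s=camera("scene");t=camera("top")
cv2.imwrite("pics/r1.png",cv2.cvtColor(np.vstack([cv2.resize(w["color"],(480,300)),cv2.resize(s["color"][100:300,130:450],(480,300),interpolation=2)]),4))
for c in (w,s,t):
    for n,z in (("tray",0),("lock_face",.102)):
        l=landmark_of(c,n)
        if l: print(n,l[0]["p"],l[0]["point"],atz(c,l[0]["point"][::-1],z))
    print(boxes_of(c,"tray")[:1])
E
```

```text
F [ 0.47  0.55 -1.05] T [ 0.02  -0.    -0.031] gap 0.0197 z 0.1939
F [ 0.8   0.4  -0.06] T [ 0.047 -0.033  0.04 ] gap 0.0197 z 0.199
F [-0.27 -0.5  -1.  ] T [-0.01  -0.001 -0.021] gap 0.0192 z 0.2788
[ 0.5522 -0.0514  0.2788] [-0.2093  0.1671 -0.2179  1.1857 -0.     -0.5636]
tray 0.59 [63.3, 144.2] [ 0.5125 -0.2612  0.    ]
lock_face 0.86 [197.7, 321.9] [ 0.5538 -0.0535  0.102 ]
[{'rect': [37.3, 0.4, 201.7, 158.1], 'p': 0.62}]
tray 0.64 [229.1, 190.1] [ 0.5119 -0.2597  0.    ]
lock_face 0.53 [187.4, 286.4] [ 0.5414 -0.0438  0.102 ]
[{'rect': [141.7, 209.6, 90.3, 36.4], 'p': 0.63}]
tray 0.96 [246.7, 420.8] [ 0.5176 -0.2577  0.    ]
[{'rect': [396.8, 224.2, 59.1, 48.5], 'p': 0.81}]
```

View pics/r1.png

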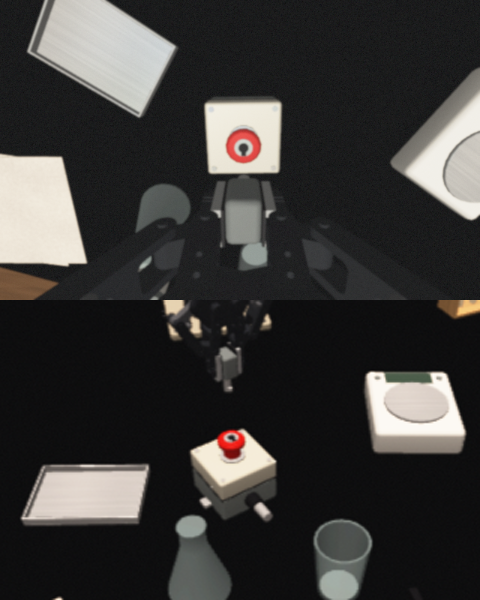

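The upper half shows the key held in the gripper and the button empty, with its keyhole at (243,146). The lower half shows the red button raised. The tray is clear at about (0.513,-0.261).

```bash

python3 -m jog '[[1,20,-32,0,0],[1,45,-72,0,0],[1,70,-112,0,0],[1,95,-150,0,0],[1,113,-181,0,0],[1,113,-181,0,0],[1,113,-181,60,0],[1,113,-181,110,0],[1,113,-181,150,0],[1,113,-181,165,0],[1,113,-181,172,0],[1,113,-181,172,0]]' && python3 st.py
python3 -m jog '[[1,0,0,2,0],[1,0,0,4,0],[1,0,0,4,0]]' >/dev/null; python3 st.py
```

```text
time: 31.55
ee_pos: [0.51, -0.2606, 0.1078]
orientation: [0.001, -0.176, 0.984, -0.001]
contact_force: [-0.3, -0.4, 0.7]
finger_gap: 0.0195
grip_force: 25.8
F [-0.27 -0.35  0.73] T [-0.027  0.068 -0.013] gap 0.0195 z 0.1078
F [-0.25 -0.48 -0.03] T [ 0.003 -0.003  0.017] gap 0.0197 z 0.1031
```

```bash

python3 -m jog '[[1,0,0,1,0],[1,0,0,1.5,0],[1,0,0,1.5,0]]' >/dev/null; python3 st.py &&
python3 -m jog '[[1,0,0,0.7,0],[1,0,0,0.7,0],[1,0,0,0.7,0]]' >/dev/null && python3 st.py &&
python3 -m jog '[[1,0,0,0.7,0],[1,0,0,0.7,0],[1,0,0,0.7,0]]' >/dev/null && python3 st.py &&
python3 -m jog '[[1,0,0,0.7,0],[1,0,0,0.7,0],[1,0,0,0.7,0]]' >/dev/null && python3 st.py
```

```text
F [-0.01  0.04  0.16] T [ 0.007  0.004 -0.037] gap 0.0196 z 0.1011
F [-0.32 -0.11 -0.08] T [ 0.014  0.021 -0.039] gap 0.0196 z 0.1005
F [-0.19  0.16 -0.05] T [-0.042 -0.023  0.042] gap 0.0198 z 0.0998
F [ 0.65 -0.58 -0.41] T [-0.013 -0.006  0.076] gap 0.0197 z 0.0991
```

```bash

python3 -m jog '[[1,0,0,0.7,0],[1,0,0,0.7,0],[1,0,0,0.7,0]]' >/dev/null; python3 st.py &&
python3 -m jog '[[1,0,0,0.7,0],[1,0,0,0.7,0],[1,0,0,0.7,0]]' >/dev/null && python3 st.py
python3 -m jog '[[0.5,0,0,0,0],[0.4,0,0,0,0],[0.3,0,0,0,0],[0.2,0,0,0,0],[0,0,0,0,0],[-0.3,0,0,0,0],[-0.6,0,0,0,0],[-1,0,0,0,0],[-1,0,0,0,0],[-1,0,0,0,0]]' && python3 st.py
python3 - <<'E'
from h import *
w=camera("wrist");s=camera("scene")
cv2.imwrite("pics/r2.png",cv2.cvtColor(np.vstack([cv2.resize(w["color"],(480,300)),cv2.resize(s["color"][120:280,120:376],(480,300),interpolation=2)]),4))
E
```

```text
F [-2.28  0.36  5.52] T [ 0.193  0.455 -0.013] gap 0.0198 z 0.099
time: 35.05
ee_pos: [0.5091, -0.2604, 0.0984]
orientation: [-0.0, -0.176, 0.984, -0.0]
contact_force: [0.7, -0.8, -0.0]
finger_gap: 0.0851
grip_force: 0.0
F [ 0.74 -0.83 -0.02] T [ 0.073  0.018 -0.006] gap 0.0851 z 0.0984
```

View pics/r2.png

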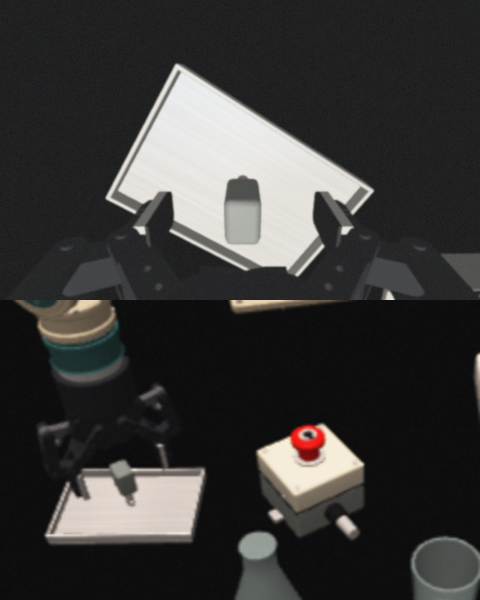

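The key stands upright in the middle of the tray, at (242,210) in the wrist half, and the fingers are clear of it. I'll retreat straight up and take a last look.

```bash

python3 -m jog '[[-1,0,0,-5,0],[-1,0,0,-20,0],[-1,0,0,-50,0],[-1,0,0,-90,0],[-1,0,0,-140,0],[-1,0,0,-160,0],[-1,0,0,-160,0],[-1,0,0,-160,0]]' && python3 st.py
python3 - <<'E'
from h import *
w=camera("wrist");s=camera("scene")
cv2.imwrite("pics/r3.png",cv2.cvtColor(np.vstack([cv2.resize(w["color"],(480,300)),cv2.resize(s["color"],(480,300),interpolation=3)]),4))
E
```

```text
time: 36.15
ee_pos: [0.5086, -0.26, 0.2578]
orientation: [-0.0, -0.176, 0.984, 0.0]
contact_force: [-0.1, -0.2, -0.4]
finger_gap: 0.0852
grip_force: 0.0
F [-0.12 -0.2  -0.42] T [0.025 0.053 0.013] gap 0.0852 z 0.2578
```

View pics/r3.png

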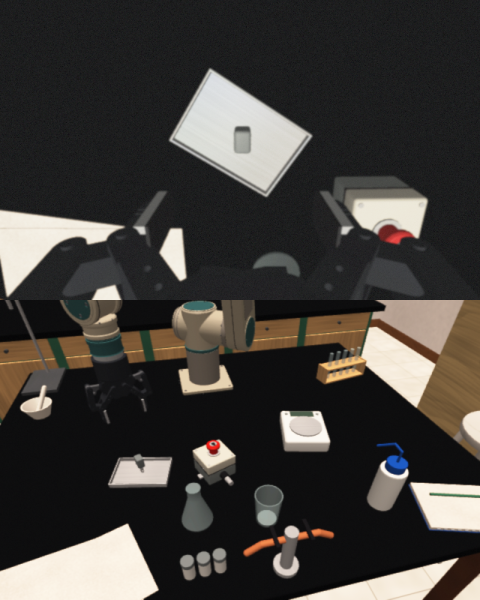

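The key is in the tray at (242,140), the button is up, the bystanders are where they were, and the robot is clear of everything.

```bash
python3 -c "
from plant import *
print(sign_off())"
```

```text
the job is handed in; nothing more can be done
None
```

The button is released and fully up, and the key was turned back, drawn out without forcing and left standing upright in the steel tray; the glassware, wash bottle and balance were not touched, and I handed the job in at about 36 s of the 72 s allowed.

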